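# Draw the bottom die board from the stack and load the press tray

## Robot

A 6-joint arm with a two-finger parallel gripper is mounted at the origin on the work surface. World frame = base frame: x ahead of the robot, y to its left, z up, the work surface at z = 0. Lengths are in m, angles in degrees, forces in N, time in s.
With the tool pointing down it reaches from about 0.4 to 0.825 m from the base axis. Payload 7 kg.
Tool frame: the origin (TCP) lies at the very end of the fingers, on their centre line; the grasp point (between the pads) lies 19 mm behind it (r.hold_point_z is the distance from the TCP to the grasp point, in m); z points along the fingers, y is the direction in which the jaws open and shut (so a half turn about z gives the same grasp; the last joint's range is limited). The gripper opens to 88 mm and grips with 3 to 60 N. Pads are 19 mm wide; open, the fingers measure 130 mm over their backs; the gripper's body (78 mm by 193 mm) begins 47 mm behind the grasp point.
Start: joints at [82.97, 20.546, 0.682, 0, -70.136, -16.507], TCP at [0.27, 0.619, 0.227] pointing down, gripper open.
Joint ranges: [-176.03, 176.03], [-82.01, 121.73], [-58.28, 71.71], [-173.87, 95.51], [-174.79, -0.11], [-173.66, 173.66]. Speed limits (degrees/s): [136.94, 136.94, 172.46, 180, 180, 180].

## Interface

Orientations are given as [roll, pitch, yaw] about the fixed x, y, z axes, in that order (R = Rz(yaw) Ry(pitch) Rx(roll)).
In Python, from plant import r gives the robot as it stands. The module is installed in compiled form; this text tells all that it offers.
- The arm moves only by the shell command python3 -m inch 'ROWS' [FORCE]. ROWS is text: rows parted by semicolons, each of 7 numbers parted by spaces: the shift along the tool's x, y, z in m, then the turn, a rotation vector about the tool's x, y, z in rad, then the opening, from 0 (shut) to 1 (fully open). In form: tx ty tz ax ay az jaw; .... A call has 1 to 20 rows; each row shifts and turns the commanded pose from where the row before left it, along the tool's axes as they then stand; what a row does not reach is not made up. A row lasts 1/12 s, in which the tool goes at most 41.7 mm and 7.16 degrees, less where a joint would pass 70% of its speed; a pose out of reach is approached as far as the arm can. A call with a gripper value outside its range is refused whole. The fingers move at their own pace and stop on an object; FORCE is the grip in N (left out, the last holds). Time passes only in rows, so rows that do not move let the fingers close. It gives the time, the measured TCP pose, the force and the opening at its end, in the units of the state.
- r.get_state(): the state, without advancing time (a new reading comes with each control period).
- r.capture(name): name is "scene" or "top" or "wrist"; returns the picture (480x640x3 uint8, red, green, blue); there is no depth.
- r.camera_params(name): a dict with "vfov" (degrees; the focal length in pixels is half the picture's height over the tangent of half this angle, whatever the lens; pixels are square), "cx", "cy" (the principal point, pixels), "R" (3x3) and "t" (3): a world point X has camera coordinates R X + t. Camera axes: x right, y down, z forward; pixel columns grow to the right and rows downward; lengths in m; the calibration is good to about 2 mm. A picture is of the moment at which its call begins: read the wrist's pose just before it. camera_params takes no time and is no camera call; for the wrist camera it gives the pose at the moment of the call.
- r.close_job(): hands the job in, once; it reports no verdict.
Trained networks look in the newest picture that a camera, given by its name, has taken for a name from the list of things; names that differ only in an ending like _2 or _b are one class to them, and where a whole thing is asked for, a point or a joint stands for the part that bears it (a point fixed in the world has none). Each returns a list of dicts, best first, with "p" (0 to 1); they miss things now and then, are a little off and sometimes report something else, mostly with a low value. They report only what shows in the picture. A call takes as long as a camera call.
- r.recognise(target, camera): "xy" ([column, row] in pixels, amid what is visible of it).
The state is a dict: "time_s": time; "joints": joint angles; "qd": joint speeds; "joint_torque": joint torques, N m; "tcp_pos": TCP position; "eef_rot": TCP orientation; "contact_force": force on the tool from outside, world axes, zero at the start; "moment": the same for the moment, N m; "gripper_width": finger opening in m.
Only numpy, scipy, OpenCV 4.12 (cv2) and the standard library are available. Lean on these libraries where they do the work, as an engineer would, in place of code of your own. Each camera call takes 0.05 s, during which the arm holds its last target.

## Task

Draw the handled die board out from under the stack in the storage rack, leaving the block, carton and book standing stacked in the rack. Then slide the board into the press tray, handle outwards, flat and fully home against the stop so that it holds the presence lever down, and let go of it. Do not take the stack apart, topple or shove it, and leave the thread cone, jar and hoop alone.

Things in the scene. Friction and masses are not known exactly. Their poses are not given: they have to be found in the camera images.
- tray_mouth (a point): Point on the tray floor, on the centre line at tray x -8, axes as the tray's: the mouth between two guides 9 mm high. They flare from y +-46 here to y +-36 at 24 mm further in (+x), then run straight to the stop. The board is 66 mm wide.
- rack_slot (a point): Middle of the slot's lower edge in the rack's front, 30 mm above the table, axes as the rack's. A cross bar (6 mm thick, x -3 to +3 here) spans the front from 13 to 32.5 mm above this point. Only the bottom board slides out under it, to -x, drawn level; the bar holds back the block above.
- rack: Fixed plywood storage rack. Origin: centre of its underside on the table; z up. Its front, where the board's handle sticks out, faces its own -x. Base 30 mm high, x -66 to +70, y -55 to +55. Side cheeks (inner faces y +-42) up to z 52. Back wall x +66 to +72, up to z 70. It holds the stack: die board, block, carton, book, bottom to top.
- die_board: Loose plywood board, about 0.18 kg, bottom of the stack. Plate 120 (x) x 66 (y) x 10 mm; flat handle 26 mm wide, 10 mm thick, in the same plane, from the plate's edge at x -60 to x -131. Origin: centre of the plate's underside. In the rack the handle sticks out to -x about 60 mm past the bar, its underside 30 mm above the table, nothing below it. Drawing it takes about 4 to 13 N.
- block: Loose plain wooden block 120 x 66 x 24 mm (x, y, z), about 0.14 kg, resting on the die board. Origin: centre of its underside. As the board is drawn away the stack rocks back a little, then settles 10 mm lower on the rack's base.
- carton: Loose closed carton 104 x 74 x 26 mm, about 0.08 kg, resting on the block. Origin: centre of its underside.
- book: Loose thick book lying flat, 160 x 104 x 22 mm (x, y, z), about 0.22 kg, top of the stack, its underside 90 mm above the table at the start. Origin: centre of its underside. It overhangs the rack's front bar by about 20 mm above the board's handle, so a tool taking the handle must lean 30 to 45 degrees from vertical, outward from the rack.
- tray: Fixed loading tray of a die press. Origin: centre of its underside on the table; z up. Aluminium floor 25 mm above the table, x -60 to +70, y -55 to +55. Open at its -x end: the board slides in towards +x, its handle pointing to the tray's -x and overhanging the edge. Stop wall at the +x end, face at x +61, 18 mm above the floor; a switch box stands behind it.
- tray_home (a point): Point on the tray floor (25 mm above the table) on the tray's centre line, axes as the tray's: where the board's origin lies when fully home (the plate's leading edge then within 1 mm of the stop).
- lever (a joint): Angle (rad) of the hinged steel presence lever in the tray floor, 16 mm wide, on the centre line; grows as pressed. Hinge at tray x +22, level with the floor; the blade rises towards the stop, its tip at x +53, 13 mm above the floor when free (0). The board sliding in rides over it and presses it level (about 0.38). Very light spring: the board's own weight holds it down.
- thread_cone: Bystander: blue cone of thread, 52 mm diameter, 90 mm high, standing. Origin: centre of its underside.
- jar: Bystander: glass jar with steel cap, 56 mm diameter, 75 mm high. Origin: centre of its underside.
- hoop: Bystander: wooden embroidery hoop lying flat, 100 mm diameter, 10 mm high. Origin: centre of its underside.

How it is judged:
By the outcome, as a careful person would: the job done as asked, in the order asked, and still so for the second after the job is handed in, with the robot touching nothing.
It also fails if it takes over 48 s, if anything falls off the work surface, if the arm or the gripper's body presses on something with over 40 N, if the wrist force passes 120 N, or if a joint passes its speed limit or range.

## Working session

There is one attempt and no reset: what is moved stays moved. The work goes in short steps, Python scripts to look and compute and a shell command to move; the robot and the scene stay as the last step left them, time stands still between calls to the robot, and variables do not carry over. Pictures are saved under pics/ and viewed, and the job is handed in when it is done.

```bash
mkdir -p pics; python3 - <<'E'
from plant import r
import cv2,json
s=r.get_state();print({k:s[k] for k in ['time_s','tcp_pos','eef_rot','contact_force','gripper_width']}, r.hold_point_z)
for c in ['scene','top','wrist']:
    im=r.capture(c);cv2.imwrite(f'pics/{c}0.png',im[:,:,::-1])
    p=r.camera_params(c);print(c,p)
    for t in ['rack','die_board','block','carton','book','tray','lever','thread_cone','jar','hoop']:
        try: print(t,[(round(d['p'],2),[int(v) for v in d['xy']]) for d in r.recognise(t,c)[:2]])
        except Exception as e: print(t,e)
    
print(r.get_state()['time_s'])
E
```

```text
{'time_s': 0.0, 'tcp_pos': array([0.26938063, 0.61837471, 0.22562633]), 'eef_rot': array([ 1.79905521e+02, -7.23866392e-03, -2.35459957e+01]), 'contact_force': array([ 0.52506581, -0.56793172,  0.27400873]), 'gripper_width': 0.08742437599638254} 0.0188
scene {'vfov': 47.107224282049344, 'cx': 332.2601598786382, 'cy': 236.29378012526266, 'R': array([[ 0.19948193,  0.97966612,  0.02147659],
       [ 0.63775377, -0.11315866, -0.7618827 ],
       [-0.74396041,  0.16567861, -0.64735887]]), 't': array([-0.09350871, -0.33780634,  1.60326371])}
rack [(0.7, [226, 267])]
die_board [(0.73, [274, 242])]
block [(0.75, [223, 247])]
carton [(0.68, [220, 246])]
book [(0.72, [227, 224]), (0.46, [227, 266])]
tray [(0.59, [415, 219])]
lever []
thread_cone [(0.81, [333, 299]), (0.3, [223, 223])]
jar [(0.73, [391, 280])]
hoop [(0.68, [417, 219]), (0.62, [455, 279])]
top {'vfov': 45.51400472468065, 'cx': 323.7720605022263, 'cy': 230.02980619673002, 'R': array([[-0.01420339, -0.9997907 ,  0.01472501],
       [-0.9868476 ,  0.01164486, -0.16123338],
       [ 0.16102816, -0.0168214 , -0.98680645]]), 't': array([-0.00964834,  0.63288324,  0.96279453])}
rack [(0.64, [443, 297]), (0.48, [227, 299])]
die_board [(0.69, [388, 268])]
block []
carton []
book [(0.62, [451, 261])]
tray [(0.96, [209, 298]), (0.3, [448, 294])]
lever [(0.68, [224, 297]), (0.46, [225, 202])]
thread_cone [(0.88, [339, 180]), (0.57, [209, 295])]
jar [(0.65, [278, 184])]
hoop [(0.84, [204, 168])]
wrist {'vfov': 67.26884631742296, 'cx': 321.67385970130175, 'cy': 238.3182767968476, 'R': array([[-3.99214150e-01, -9.16857690e-01, -1.98877653e-04],
       [-8.85655569e-01,  3.85572134e-01,  2.58743779e-01],
       [-2.37154542e-01,  1.03470315e-01, -9.65945970e-01]]), 't': array([ 0.67339271, -0.03213854,  0.38862374])}
rack []
die_board []
block []
carton []
book []
tray []
lever []
thread_cone []
jar []
hoop []
1.65
```

View pics/scene0.png

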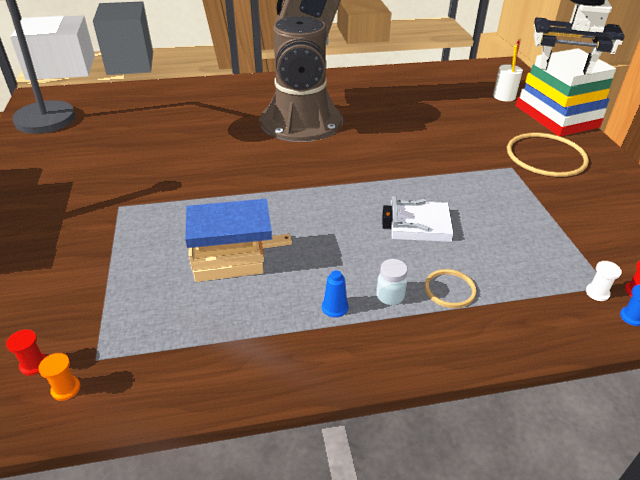

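View pics/top0.png

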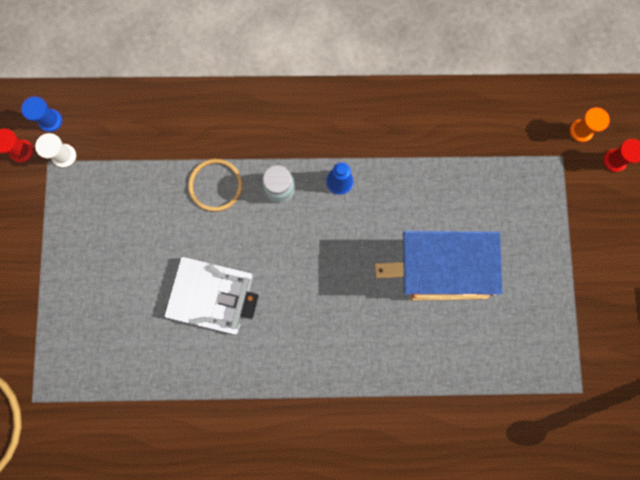

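View pics/wrist0.png

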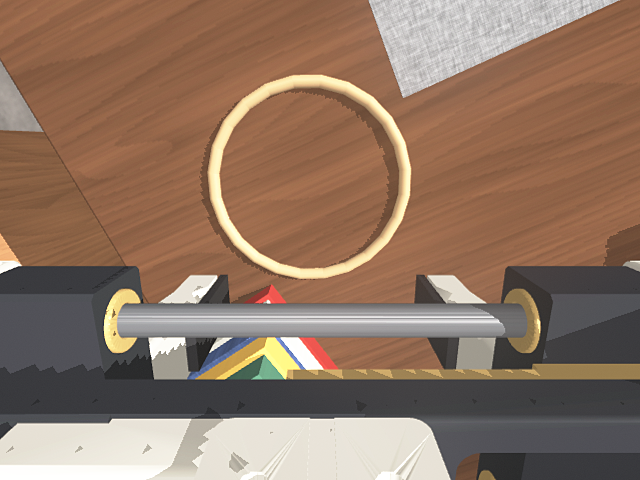

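The scene view has the rack and stack at about (227,245), with the handle at (290,240), and the tray at about (420,218). In the top view the handle points left (+y) at (376,270). The tray's mouth is on its left at (170,290) and the switch box on its right at (250,305). The wrist view shows neither. I'll enlarge the crops next.

```bash
python3 - <<'E'
import cv2
a=cv2.imread('pics/top0.png');b=cv2.imread('pics/scene0.png')
def crop(im,x,y,w,h,s,n): cv2.imwrite('pics/'+n,cv2.resize(im[y:y+h,x:x+w],None,fx=s,fy=s,interpolation=cv2.INTER_CUBIC))
crop(a,150,240,120,100,6,'t_tray.png')
crop(a,365,220,150,90,5,'t_rack.png')
crop(b,375,185,90,65,8,'s_tray.png')
crop(b,175,190,130,100,6,'s_rack.png')
E
```

```text
(no output)
```

View pics/t_tray.png

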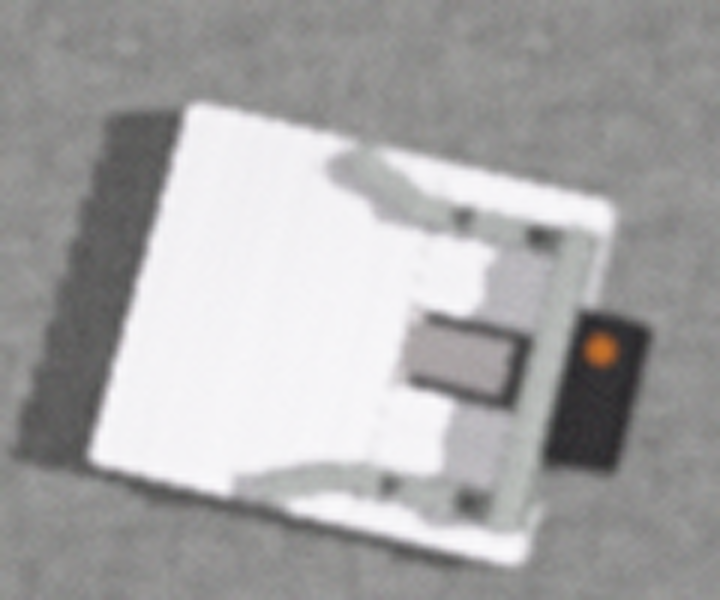

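View pics/t_rack.png

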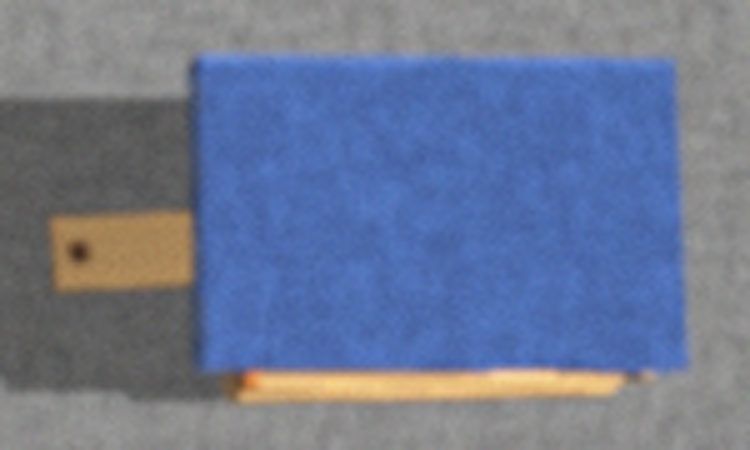

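View pics/s_tray.png

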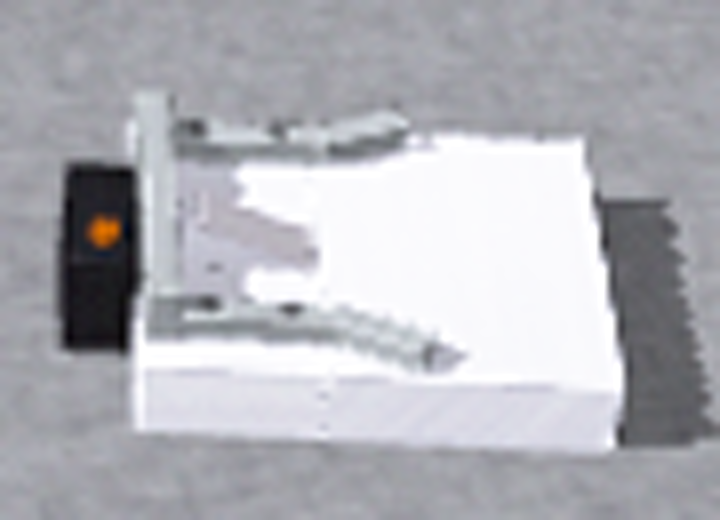

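View pics/s_rack.png

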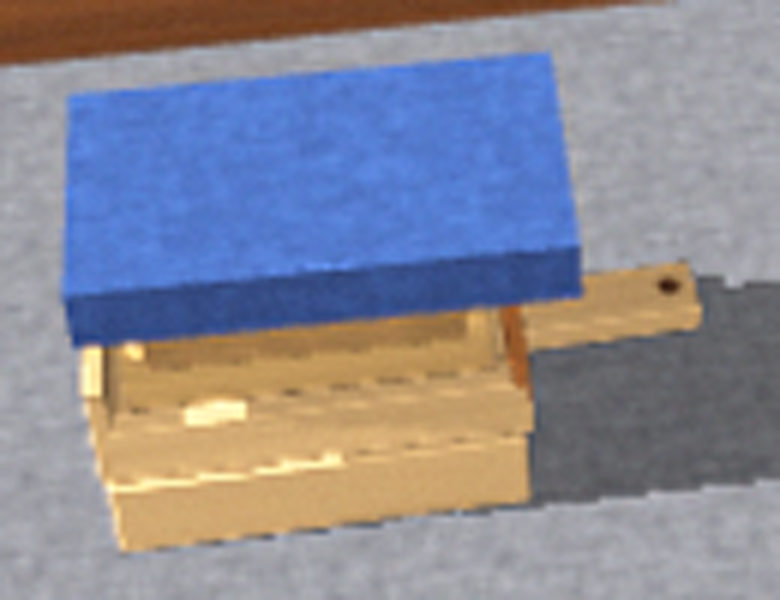

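```bash
cat > h.py <<'E'
import numpy as np
from plant import r
def ray(c,uv,z):
    p=r.camera_params(c);f=240/np.tan(np.radians(p['vfov']/2));R=np.array(p['R']);t=np.array(p['t'])
    d=R.T@np.array([(uv[0]-p['cx'])/f,(uv[1]-p['cy'])/f,1]);C=-R.T@t
    return C+d*(z-C[2])/d[2]
def proj(c,X):
    p=r.camera_params(c);f=240/np.tan(np.radians(p['vfov']/2))
    q=np.array(p['R'])@X+p['t'];return np.array([p['cx']+f*q[0]/q[2],p['cy']+f*q[1]/q[2]])
def un(uv,x,y,s): return ((uv[0]+.5)/s-.5+x,(uv[1]+.5)/s-.5+y)
def fit2(local,world):
    L=np.array(local);W=np.array(world)[:,:2];l0=L.mean(0);w0=W.mean(0)
    a=L-l0;b=W-w0;th=np.arctan2((a[:,0]*b[:,1]-a[:,1]*b[:,0]).sum(),(a*b).sum())
    c,s=np.cos(th),np.sin(th);R=np.array([[c,-s],[s,c]]);t=w0-R@l0
    return t,np.degrees(th),(np.abs((L@R.T+t)-W)).max()
E
python3 - <<'E'
from h import *
np.set_printoptions(precision=4,suppress=True)
T=[(190,103),(90,460),(613,205),(525,565)]
# tray +x = toward switch box (world -y); tray y = 90deg ccw -> for x=-y world, y=+x world(image up)
loc=[(-60,55),(-60,-55),(70,55),(70,-55)]
W=[ray('top',un(p,150,240,6),.025) for p in T]
print('tray top',fit2(np.array(loc)/1e3,W))
S=[(583,137),(622,383),(140,375)]
W=[ray('scene',un(p,375,185,8),.025) for p in S]
# scene: world -y is left; world +x is down
print('tray scene',fit2(np.array([(-60,-55),(-60,55),(70,55)])/1e3,W))
for p in [(52,217),(57,291),(192,212),(192,284),(80,251)]: print('handle top',ray('top',un(p,365,220,5),.040))
for p in [(685,262),(702,308),(668,286)]: print('handle scene',ray('scene',un(p,175,190,6),.040))
B=[(193,57),(675,62),(688,372),(203,374)]
print('book',fit2(np.array([(-80,52),(80,52),(80,-52),(-80,-52)])/1e3,[ray('top',un(p,365,220,5),.112) for p in B]))
B=[(552,55),(580,248),(63,298),(68,95)]
print('book s',fit2(np.array([(-80,-52),(-80,52),(80,52),(80,-52)])/1e3,[ray('scene',un(p,175,190,6),.112) for p in B]))
for p in [(120,550),(530,503)]: print('rack bottom',ray('scene',un(p,175,190,6),0))
for p in [(108,488),(530,435)]: print('rack 30',ray('scene',un(p,175,190,6),.03))
for p in [(240,402),(612,392)]: print('rack top?',ray('top',un(p,365,220,5),.052),ray('top',un(p,365,220,5),.03),ray('top',un(p,365,220,5),0))
for n in ['thread_cone','jar','hoop']:print(n,ray('top',r.recognise(n,'top')[0]['xy'],.01))
E
```

```text
tray top (array([0.5237, 0.1932]), np.float64(-104.03630607374096), np.float64(0.001454646840858581))
tray scene (array([0.523 , 0.1946]), np.float64(-102.95775893930876), np.float64(0.0033307538791484403))
handle top [ 0.5741 -0.1083  0.04  ]
handle top [ 0.5478 -0.1094  0.04  ]
handle top [ 0.5752 -0.1583  0.04  ]
handle top [ 0.5496 -0.1574  0.04  ]
handle top [ 0.5618 -0.118   0.04  ]
handle scene [ 0.548  -0.1099  0.04  ]
handle scene [ 0.5733 -0.1076  0.04  ]
handle scene [ 0.5597 -0.1175  0.04  ]
book (array([ 0.5657, -0.2294]), np.float64(-90.87493441956244), np.float64(0.0008197738155287793))
book s (array([ 0.5667, -0.2302]), np.float64(-91.47277635044694), np.float64(0.0006423933834800444))
rack bottom [ 0.615  -0.3092  0.    ]
rack bottom [ 0.6168 -0.1736  0.    ]
rack 30 [ 0.6166 -0.3089  0.03  ]
rack 30 [ 0.6157 -0.1717  0.03  ]
rack top? [ 0.5074 -0.1708  0.052 ] [ 0.5082 -0.1745  0.03  ] [ 0.5093 -0.1796  0.    ]
rack top? [ 0.5091 -0.301   0.052 ] [ 0.5099 -0.3077  0.03  ] [ 0.5111 -0.3167  0.    ]
thread_cone [ 0.7333 -0.0498  0.01  ]
jar [0.7274 0.0644 0.01  ]
hoop [0.7598 0.2026 0.01  ]
```

```bash
python3 -m inch '0.0267 0.0248 0.0013 0 0 0 1; 0.0267 0.0248 0.0013 0 0 0 1; 0.0267 0.0248 0.0013 0 0 0 1; 0.0267 0.0248 0.0013 0 0 0 1; 0.0267 0.0248 0.0013 0 0 0 1; 0.0267 0.0248 0.0013 0 0 0 1; 0.0267 0.0248 0.0013 0 0 0 1; 0.0267 0.0248 0.0013 0 0 0 1; 0.0267 0.0248 0.0013 0 0 0 1; 0.0267 0.0248 0.0013 0 0 0 1; 0.0267 0.0248 0.0013 0 0 0 1; 0.0267 0.0248 0.0013 0 0 0 1; 0.0267 0.0248 0.0013 0 0 0 1; 0.0267 0.0248 0.0013 0 0 0 1; 0.0267 0.0248 0.0013 0 0 0 1; 0.0267 0.0248 0.0013 0 0 0 1; 0.0267 0.0248 0.0013 0 0 0 1; 0.0267 0.0248 0.0013 0 0 0 1; 0.0267 0.0248 0.0013 0 0 0 1; 0.0267 0.0248 0.0013 0 0 0 1'
python3 -m inch '0 0 0 0 0 0.1143 1; 0 0 0 0 0 0.1143 1; 0 0 0 0 0 0.1143 1; 0 0 0 0 0 0.1143 1; 0 0 0 0 0 0.1143 1; 0 0 0 0 0 0.1143 1; 0 0 0 0 0 0.1143 1; 0 0 0 0 0 0.1143 1; 0 0 0 0 0 0.1143 1; 0 0 0 0 0 0.1143 1; 0 0 0 0 0.1164 0 1; 0 0 0 0 0.1164 0 1; 0 0 0 0 0.1164 0 1; 0 0 0 0 0.1164 0 1; 0 0 0 0 0.1164 0 1; 0 0 0 0 0.1164 0 1; 0 0 0 0 0 0 1; 0 0 0 0 0 0 1'
python3 -c "
from plant import r
s=r.get_state();print(s['joints'],s['contact_force'],s['tcp_pos'],s['eef_rot'])"
```

```text
time_s: 3.47
tcp_pos: [0.5616, -0.051, 0.2008]
eef_rot: [-180.0, -0.0, -23.5]
contact_force: [0.5, 1.4, -0.1]
gripper_width: 0.0874
time_s: 4.97
tcp_pos: [0.5608, -0.0482, 0.1993]
eef_rot: [179.8, -40.1, -88.7]
contact_force: [0.5, 0.2, 0.1]
gripper_width: 0.0876
[ 34.78915857  17.93756849 -31.74433039  34.81507595 -69.4397491
 -54.72968115] [0.47258014 0.22057408 0.12672545] [ 0.56080639 -0.04819659  0.19927541] [179.78243153 -40.07947663 -88.74821525]
```

```bash
python3 - <<'E'
from h import *
import cv2
im=r.capture('wrist');cv2.imwrite('pics/w1.png',im[:,:,::-1])
print(r.recognise('die_board','wrist')[:1],r.recognise('rack_slot','wrist')[:1])
E
```

```text
[{'xy': [322.4, 247.7], 'p': 0.62}] [{'xy': [309.6, 223.3], 'p': 0.9}]
```

View pics/w1.png

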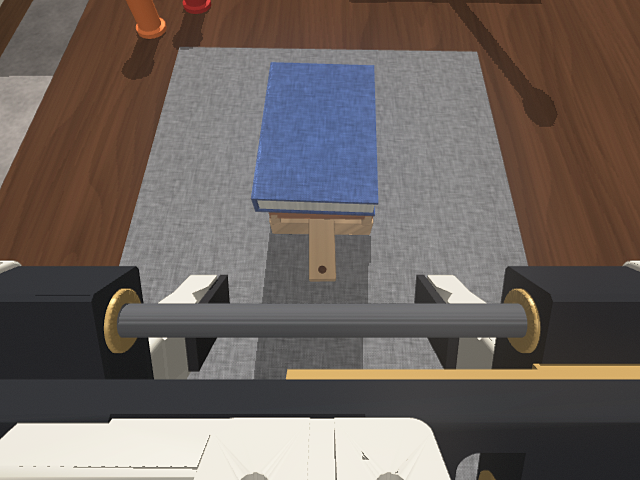

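The wrist picture shows the handle with its tip at about (309..335, 279) and its hole at (322,269). The bar and rack front lie at rows 215–234, and the book's front edge is above them.

```bash
python3 - <<'E'
from h import *
import cv2
np.set_printoptions(precision=4,suppress=True)
for p in [(309,279),(335,279),(308,222),(333,222),(322,269)]: print(p,ray('wrist',p,.04))
print('rackfront bottom?',ray('wrist',(272,234),.03),ray('wrist',(371,233),.03))
print(proj('wrist',np.array([.5615,-.134,.04])))
im=cv2.imread('pics/w1.png')[190:300,240:390];cv2.imwrite('pics/w1c.png',cv2.resize(im,None,fx=5,fy=5,interpolation=cv2.INTER_CUBIC))
E
```

```text
(309, 279) [ 0.5737 -0.1112  0.04  ]
(335, 279) [ 0.5491 -0.1116  0.04  ]
(308, 222) [ 0.5766 -0.1719  0.04  ]
(333, 222) [ 0.5512 -0.1724  0.04  ]
(322, 269) [ 0.5615 -0.1215  0.04  ]
rackfront bottom? [ 0.6138 -0.1626  0.03  ] [ 0.5116 -0.1654  0.03  ]
[322.2555 256.855 ]
```

View pics/w1c.png

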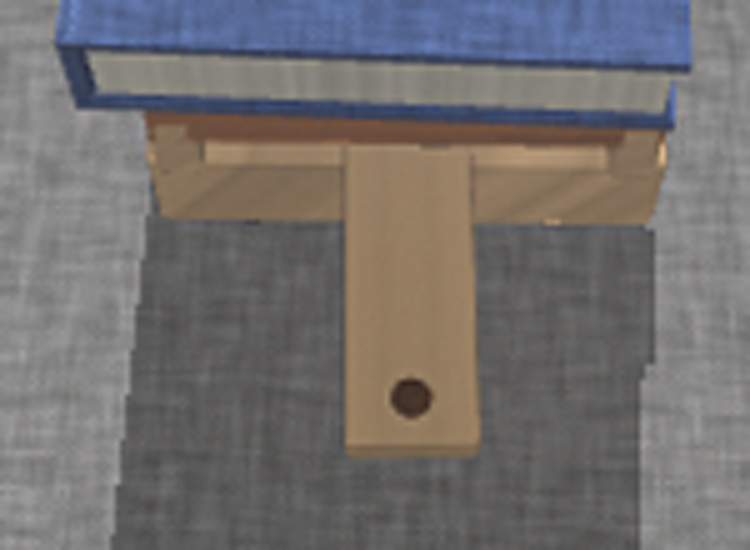

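```bash
python3 -m inch '-0.02 0.0005 0.03 0 0 0 1; -0.02 0.0005 0.03 0 0 0 1; 0 0 0.03 0 0 0 1; 0 0 0.03 0 0 0 1; 0 0 0.03 0 0 0 1; 0 0 0.02 0 0 0 1; 0 0 0.015 0 0 0 1; 0 0 0 0 0 0 1; 0 0 0 0 0 0 1; 0 0 0 0 0 0 1'
python3 - <<'E'
from h import *
import cv2
im=r.capture('wrist');cv2.imwrite('pics/w2.png',im[:,:,::-1])
E
```

```text
time_s: 5.95
tcp_pos: [0.5625, -0.1376, 0.0343]
eef_rot: [-179.8, -40.0, -89.2]
contact_force: [0.5, 0.6, -0.5]
gripper_width: 0.0876
```

View pics/w2.png

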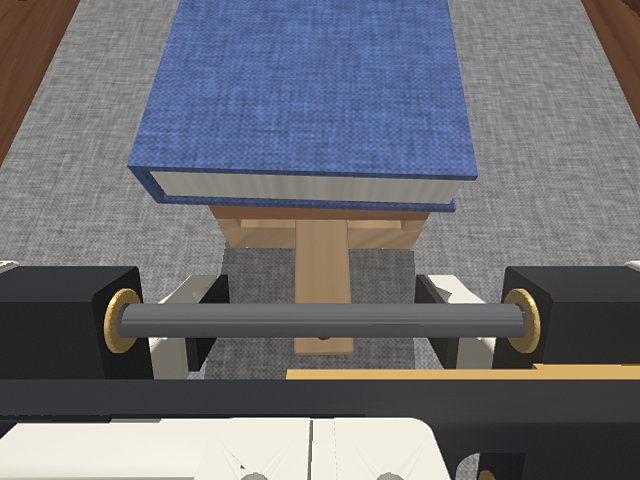

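The jaws straddle the handle centrally: finger faces at columns 228 and 416, handle at 295–352.

```bash
python3 -m inch '-0.001 0 0.008 0 0 0 1; -0.001 0 0.008 0 0 0 1; 0 0 0 0 0 0 1; 0 0 0 0 0 0 0; 0 0 0 0 0 0 0; 0 0 0 0 0 0 0; 0 0 0 0 0 0 0; 0 0 0 0 0 0 0; 0 0 0 0 0 0 0; 0 0 0 0 0 0 0; 0 0 0 0 0 0 0; 0 0 0 0 0 0 0' 55
python3 - <<'E'
from h import *
import cv2
s=r.get_state();print(s['contact_force'],s['moment'],s['gripper_width'],s['eef_rot'])
im=r.capture('wrist');cv2.imwrite('pics/w3.png',im[:,:,::-1])
E
```

```text
time_s: 7.0
tcp_pos: [0.5617, -0.1463, 0.0196]
eef_rot: [180.0, -40.0, -89.0]
contact_force: [0.3, 0.2, -0.1]
gripper_width: 0.0332
[ 0.3289527   0.16996557 -0.12050703] [ 2.19621322 -0.02272184 -0.03874693] 0.033160486444659965 [179.99750597 -40.01908163 -89.02634987]
```

View pics/w3.png

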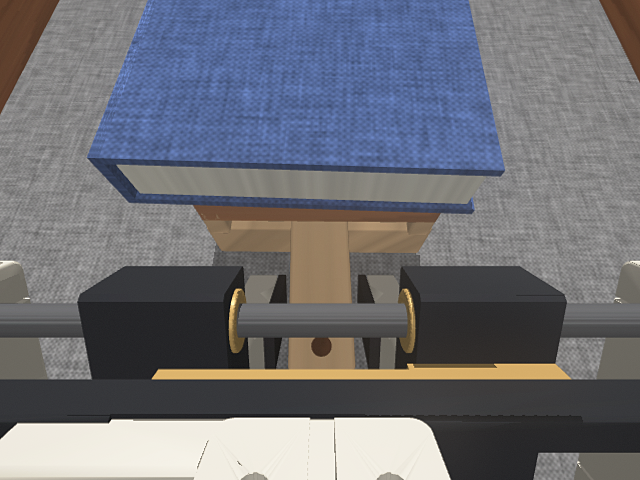

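Still closing (33 mm). Let it finish.

```bash
python3 -m inch '0 0 0 0 0 0 0; 0 0 0 0 0 0 0; 0 0 0 0 0 0 0; 0 0 0 0 0 0 0; 0 0 0 0 0 0 0; 0 0 0 0 0 0 0' 55
```

```text
time_s: 7.55
tcp_pos: [0.5619, -0.1461, 0.0196]
eef_rot: [-180.0, -40.0, -89.0]
contact_force: [1.9, -0.6, -2.0]
gripper_width: 0.0254
```

```bash
python3 -m inch '-0.0038 0 -0.0032 0 0 0 0; -0.0038 0 -0.0032 0 0 0 0; -0.0038 0 -0.0032 0 0 0 0; -0.0038 0 -0.0032 0 0 0 0; -0.0038 0 -0.0032 0 0 0 0; -0.0038 0 -0.0032 0 0 0 0'
python3 - <<'E'
from h import *
import cv2
im=r.capture('wrist');cv2.imwrite('pics/w4.png',im[:,:,::-1])
E
```

```text
time_s: 8.05
tcp_pos: [0.5595, -0.1176, 0.0196]
eef_rot: [179.8, -40.1, -89.1]
contact_force: [0.6, -6.9, -1.1]
gripper_width: 0.0253
```

View pics/w4.png

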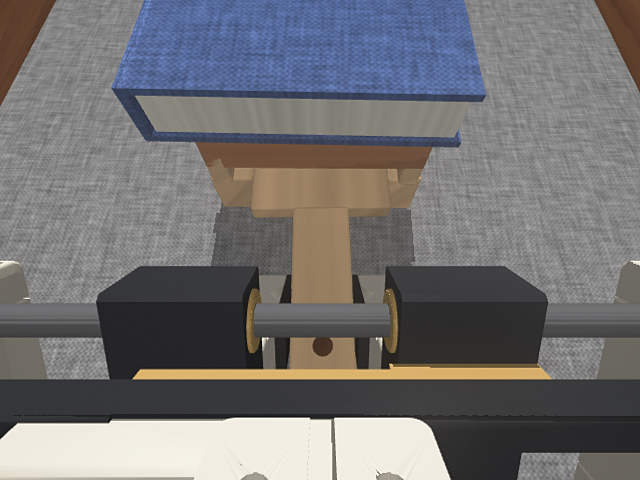

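The plate has begun to emerge, with its edge at (253–390, 210), and the stack is held in place. Draw force is about 7 N.

```bash
python3 -m inch '-0.00536 0 -0.0045 0 0 0 0; -0.00536 0 -0.0045 0 0 0 0; -0.00536 0 -0.0045 0 0 0 0; -0.00536 0 -0.0045 0 0 0 0; -0.00536 0 -0.0045 0 0 0 0; -0.00536 0 -0.0045 0 0 0 0; -0.00536 0 -0.0045 0 0 0 0; -0.00536 0 -0.0045 0 0 0 0'
python3 -m inch '-0.00536 0 -0.0045 0 0 0 0; -0.00536 0 -0.0045 0 0 0 0; -0.00536 0 -0.0045 0 0 0 0; -0.00536 0 -0.0045 0 0 0 0; -0.00536 0 -0.0045 0 0 0 0; -0.00536 0 -0.0045 0 0 0 0; -0.00536 0 -0.0045 0 0 0 0; -0.00536 0 -0.0045 0 0 0 0;  -0.00536 0 -0.0045 0 0 0 0; -0.00536 0 -0.0045 0 0 0 0; -0.00536 0 -0.0045 0 0 0 0; 0 0 0 0 0 0 0; 0 0 0 0 0 0 0'
python3 - <<'E'
from h import *
import cv2
for c in ['wrist','scene','top']:
    im=r.capture(c);cv2.imwrite(f'pics/{c}5.png',im[:,:,::-1])
b=cv2.imread('pics/scene5.png')[170:330,160:400]
cv2.imwrite('pics/scene5c.png',cv2.resize(b,None,fx=3,fy=3,interpolation=cv2.INTER_CUBIC))
E
```

```text
time_s: 8.77
tcp_pos: [0.5577, -0.0629, 0.0198]
eef_rot: [179.7, -40.2, -89.1]
contact_force: [0.6, -13.4, -1.4]
gripper_width: 0.0255
time_s: 9.85
tcp_pos: [0.559, 0.0171, 0.0196]
eef_rot: [-180.0, -40.0, -89.0]
contact_force: [0.0, -0.8, -1.5]
gripper_width: 0.0255
```

View pics/wrist5.png

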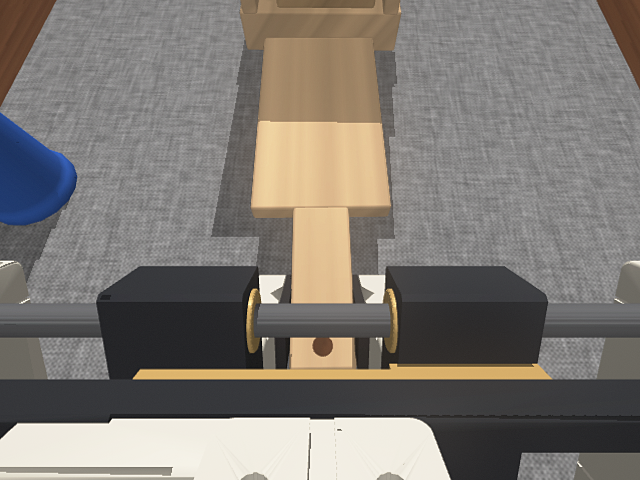

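View pics/scene5c.png

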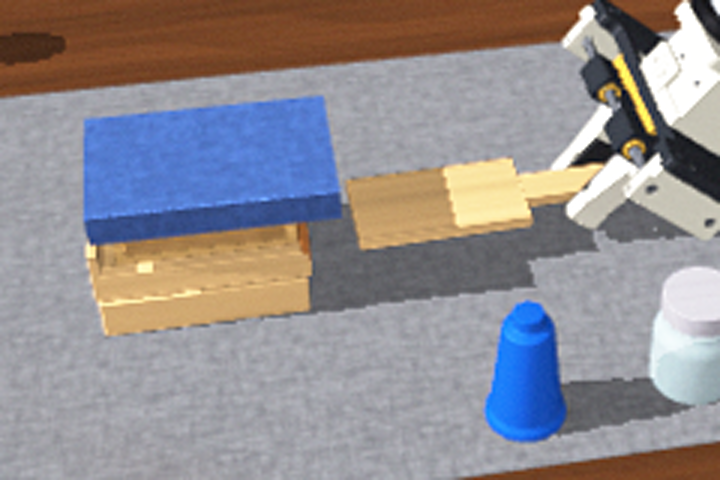

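View pics/top5.png

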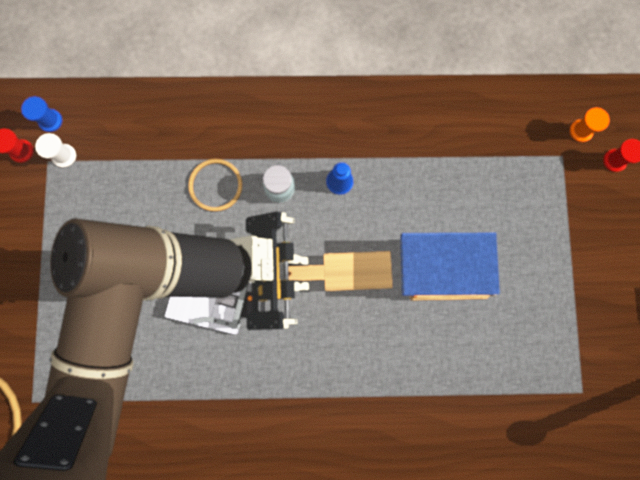

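The board is fully out, its trailing edge at (357,230) in the scene crop, and the block, carton and book are still stacked in the rack. I'll lift it next and check how level it is.

```bash
python3 -m inch '-0.0115 0 -0.0096 0 0 0 0; 0.0064 0 -0.0077 0 0 0 0; 0.0129 0 -0.0153 0 0 0 0; 0.0129 0 -0.0153 0 0 0 0; 0.0129 0 -0.0153 0 0 0 0; 0.0064 0 -0.0077 0 0 0 0; 0 0 0 0 0 0 0; 0 0 0 0 0 0 0'
python3 - <<'E'
from h import *
import cv2
np.set_printoptions(precision=4,suppress=True)
s=r.get_state();print(s['joints'],s['moment'])
for c in ['wrist','scene']:
    im=r.capture(c);cv2.imwrite(f'pics/{c}6.png',im[:,:,::-1])
b=cv2.imread('pics/scene6.png')[150:300,250:450]
cv2.imwrite('pics/scene6c.png',cv2.resize(b,None,fx=4,fy=4,interpolation=cv2.INTER_CUBIC))
E
```

```text
time_s: 10.67
tcp_pos: [0.5587, 0.0316, 0.0998]
eef_rot: [-179.9, -40.0, -89.1]
contact_force: [-0.8, -0.6, -2.4]
gripper_width: 0.0258
[ 41.36    26.8235 -32.6724  33.2267 -63.2874 -64.417 ] [ 2.7939  0.0252 -0.0381]
```

View pics/wrist6.png

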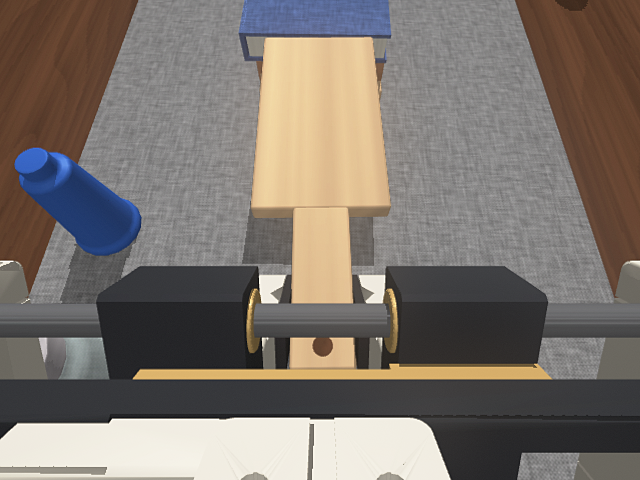

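View pics/scene6c.png

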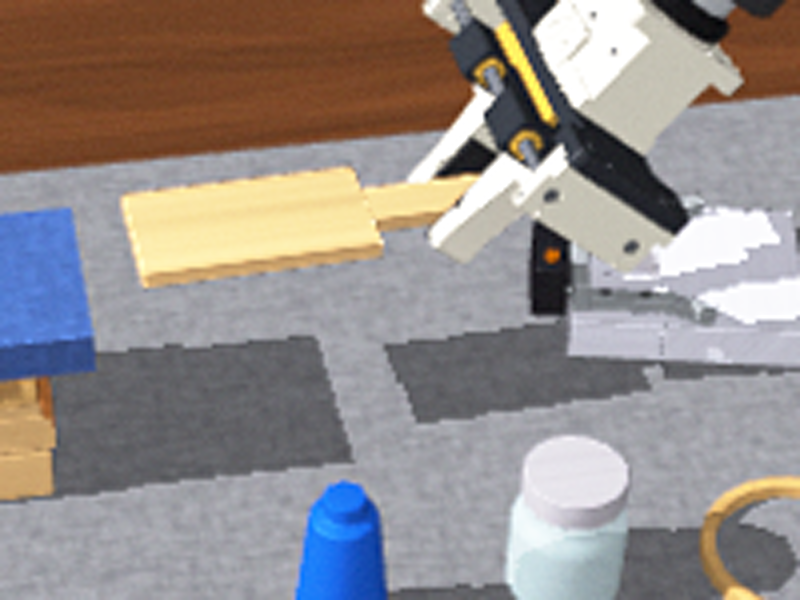

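The board stays rigid in the grip: its corners are at the same wrist pixels as before the lift (264,38)…(389,212). I'll fit its pose from these corners.

```bash
python3 - <<'E'
import cv2
a=cv2.imread('pics/wrist6.png')
cv2.imwrite('pics/w6a.png',cv2.resize(a[20:70,245:405],None,fx=5,fy=5,interpolation=cv2.INTER_CUBIC))
cv2.imwrite('pics/w6b.png',cv2.resize(a[190:300,240:400],None,fx=5,fy=5,interpolation=cv2.INTER_CUBIC))
E
```

```text
(no output)
```

View pics/w6a.png

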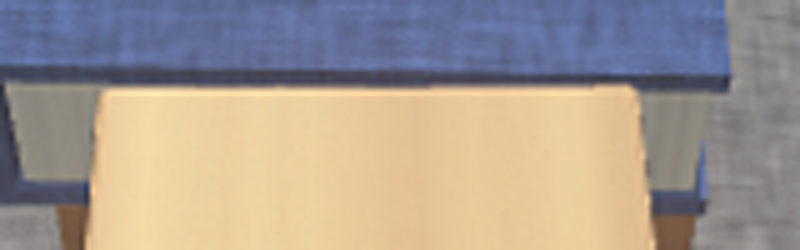

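View pics/w6b.png

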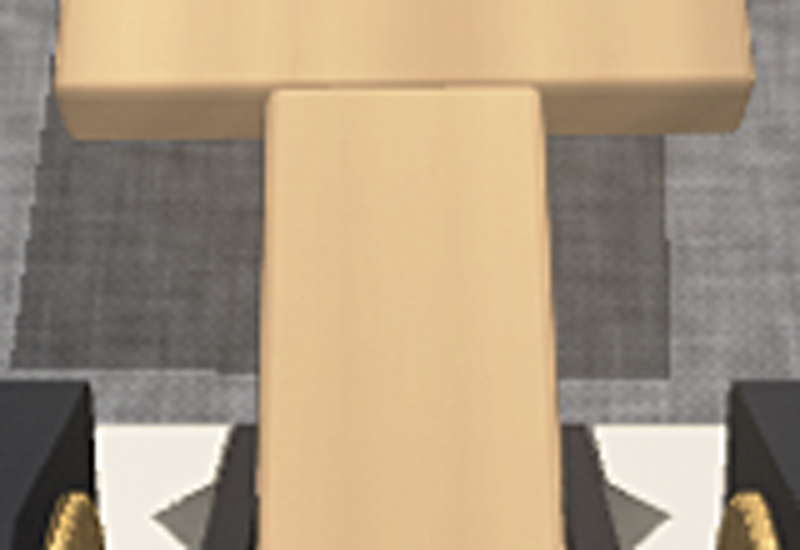

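```bash
cat >> h.py <<'E'
import cv2
from scipy.spatial.transform import Rotation as Ro
def pnp(loc,px,c='wrist'):
    p=r.camera_params(c);f=240/np.tan(np.radians(p['vfov']/2))
    K=np.array([[f,0,p['cx']],[0,f,p['cy']],[0,0,1.]])
    ok,rv,tv=cv2.solvePnP(np.array(loc,float)/1e3,np.array(px,float),K,None,flags=cv2.SOLVEPNP_ITERATIVE)
    e=cv2.projectPoints(np.array(loc,float)/1e3,rv,tv,K,None)[0][:,0]-np.array(px)
    R=np.array(p['R']);Rw=R.T@cv2.Rodrigues(rv)[0];tw=R.T@(tv[:,0]-np.array(p['t']))
    return Rw,tw,np.abs(e).max()
E
python3 - <<'E'
from h import *
np.set_printoptions(precision=4,suppress=True)
loc=[(60,33,10),(60,-33,10),(-60,33,10),(-60,-33,10),(-60,33,0),(-60,-33,0),(-60,13,10),(-60,-13,10)]
px=[(264.6,37.2),(371.7,36.8),(251,206.6),(390.2,206),(254,216.8),(387.2,215.6),(293,207.6),(347.8,207.2)]
Rw,tw,e=pnp(loc,px);print(Ro.from_matrix(Rw).as_euler('xyz',degrees=True),tw,e)
s=r.get_state();Rt=Ro.from_euler('xyz',s['eef_rot'],degrees=True).as_matrix();print(s['tcp_pos'],s['eef_rot'])
Rr=Rt.T@Rw;tr=Rt.T@(tw-s['tcp_pos']);print(Ro.from_matrix(Rr).as_euler('xyz',degrees=True),tr)
np.savez('board.npz',Rr=Rr,tr=tr)
E
```

```text
[  0.2485  -0.0025 -88.2866] [ 0.5606 -0.0677  0.1052] 0.8112803184623942
[0.5582 0.031  0.0988] [179.9169 -40.0512 -88.9933]
[-179.0489  -40.0437   -0.993 ] [ 0.0797 -0.0008  0.0586]
```

The board is level in the grip (pitch 0.0°, yaw −88.3°). Now I'll carry it past the tray at height and turn it to the tray's yaw.

```bash
python3 -m inch '-0.0077 -0.0004 -0.0064 0 0 0 0; -0.0153 -0.0008 -0.0129 0 0 0 0; -0.0153 -0.0008 -0.0129 0 0 0 0; -0.0153 -0.0008 -0.0129 0 0 0 0; -0.0153 -0.0008 -0.0129 0 0 0 0; -0.0153 -0.0008 -0.0129 0 0 0 0; -0.0153 -0.0008 -0.0129 0 0 0 0; -0.0153 -0.0008 -0.0129 0 0 0 0; -0.0153 -0.0008 -0.0129 0 0 0 0; -0.0153 -0.0008 -0.0129 0 0 0 0; -0.0153 -0.0008 -0.0129 0 0 0 0; -0.0153 -0.0008 -0.0129 0 0 0 0; -0.0153 -0.0008 -0.0129 0 0 0 0; -0.0153 -0.0008 -0.0129 0 0 0 0; -0.0153 -0.0008 -0.0129 0 0 0 0; -0.0153 -0.0008 -0.0129 0 0 0 0; -0.0153 -0.0008 -0.0129 0 0 0 0; -0.0077 -0.0004 -0.0064 0 0 0 0'
python3 -m inch '0 0 0 -0.0569 0 0.0677 0; 0 0 0 -0.0569 0 0.0677 0; 0 0 0 -0.0569 0 0.0677 0; 0 0 0 0 0 0 0; 0 0 0 0 0 0 0'
python3 - <<'E'
from h import *
np.set_printoptions(precision=4,suppress=True)
s=r.get_state();print(s['joints'])
for c in ['wrist','top','scene']:
    im=r.capture(c);cv2.imwrite(f'pics/{c}7.png',im[:,:,::-1])
E
```

```text
time_s: 12.27
tcp_pos: [0.5661, 0.3742, 0.0984]
eef_rot: [179.9, -40.1, -88.9]
contact_force: [0.5, 0.0, -1.3]
gripper_width: 0.0252
time_s: 12.68
tcp_pos: [0.5669, 0.3712, 0.0987]
eef_rot: [179.9, -40.1, -104.2]
contact_force: [-1.0, 0.1, -2.7]
gripper_width: 0.0255
[ 56.4724  47.2747  14.1539  12.2918 -95.245  -73.8367]
```

View pics/wrist7.png

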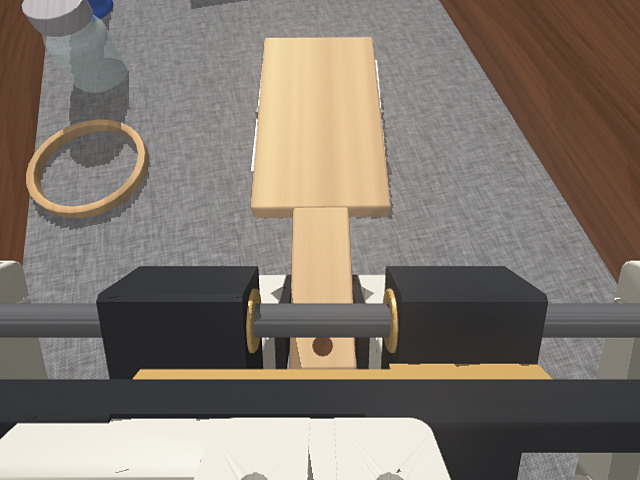

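View pics/top7.png

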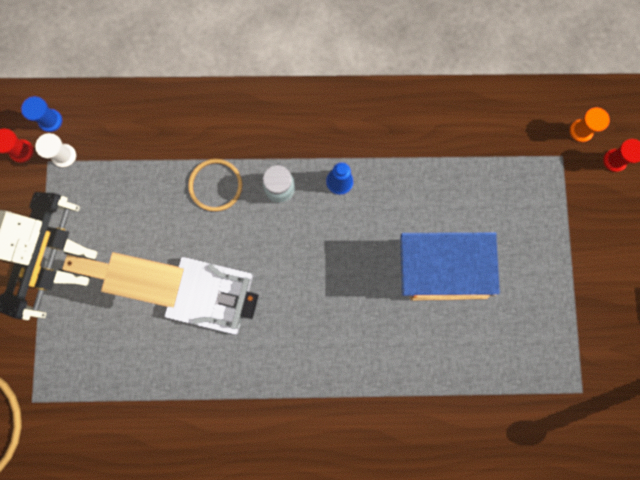

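View pics/scene7.png

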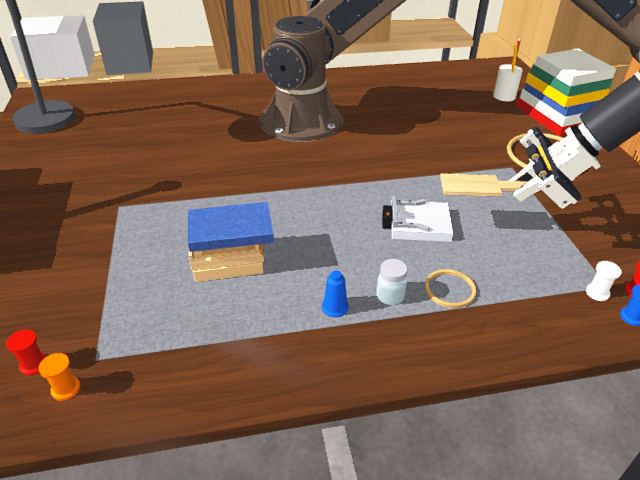

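In the top view the board points into the tray's mouth: its leading edge is at about (182,290) and the tray's mouth edge at about (175,290). The tray has not moved, and the bystanders and stack stand as before. I'll measure the alignment on enlarged crops.

```bash
python3 - <<'E'
import cv2
a=cv2.imread('pics/top7.png')
cv2.imwrite('pics/t7.png',cv2.resize(a[240:340,90:270],None,fx=4.4,fy=4.4,interpolation=cv2.INTER_CUBIC))
E
```

```text
(no output)
```

View pics/t7.png

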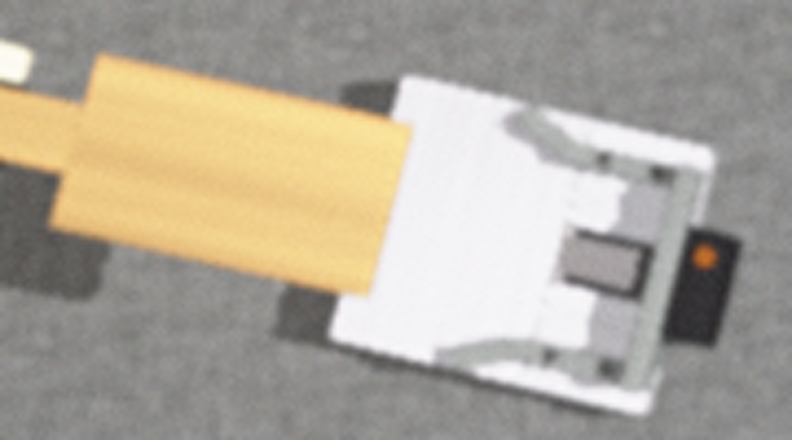

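```bash
python3 - <<'E'
from h import *
np.set_printoptions(precision=4,suppress=True)
U=lambda p:un(p,90,240,4.4)
c=[(98,54),(411,128),(370,296),(50,228)]
tb,yb,e=fit2(np.array([(-60,33),(60,33),(60,-33),(-60,-33)])/1e3,[ray('top',U(p),.119) for p in c])
print('board',tb,yb,e)
T=[(403,75),(328,339),(716,150),(652,414)]
tt,yt,e=fit2(np.array([(-60,55),(-60,-55),(70,55),(70,-55)])/1e3,[ray('top',U(p),.025) for p in T])
print('tray',tt,yt,e)
a=np.radians(-103.8);R=np.array([[np.cos(a),-np.sin(a)],[np.sin(a),np.cos(a)]])
t0=np.array([.5236,.1935])
print('board in tray',R.T@(tb-tt), R.T@(tb-t0),yb-yt)
# guides ends, stop, lever centreline
for p in [(505,122),(440,355)]: print('guide mouth (inner?)',R.T@(ray('top',U(p),.034)[:2]-tt))
for p in [(565,262),(640,270)]: print('lever',R.T@(ray('top',U(p),.03)[:2]-tt))
s=r.get_state();print('tcp in tray',R.T@(s['tcp_pos'][:2]-tt),s['eef_rot'])
d=np.load('board.npz');Rt=Ro.from_euler('xyz',s['eef_rot'],degrees=True).as_matrix()
Rb=Rt@d['Rr'];pb=s['tcp_pos']+Rt@d['tr'];print('pnp board',pb,Ro.from_matrix(Rb).as_euler('xyz',degrees=True),'in tray',R.T@(pb[:2]-tt))
E
```

```text
board [0.5437 0.2787] -103.1418716429722 0.0016002280590636797
tray [0.5235 0.1928] -103.88116326986437 0.0021451849360627773
board in tray [-0.0882 -0.001 ] [-0.0876 -0.0009] 0.7392916268921681
guide mouth (inner?) [-0.0136  0.0453]
guide mouth (inner?) [-0.0148 -0.0505]
lever [ 0.0236 -0.0036]
lever [0.0537 0.    ]
tcp in tray [-0.1839 -0.0015] [ 179.9624  -40.0771 -104.0852]
pnp board [0.5427 0.2758 0.1063] [   0.283    -0.0288 -103.3491] in tray [-0.0852 -0.0012]
```

Board and tray agree to about 1 mm laterally and 0.5–0.7° in yaw. I'll trim that and lower the board.

```bash
python3 -m inch '-0.0064 -0.0015 0.0077 -0.0058 0 0.0069 0; -0.0129 0 0.0153 0 0 0 0; -0.0129 0 0.0153 0 0 0 0; -0.0129 0 0.0153 0 0 0 0; -0.0064 0 0.0077 0 0 0 0; 0 0 0 0 0 0 0; 0 0 0 0 0 0 0'
python3 - <<'E'
from h import *
np.set_printoptions(precision=4,suppress=True)
s=r.get_state();print(s['joints'],s['tcp_pos'],s['moment'])
for c in ['wrist','top','scene']:
    im=r.capture(c);cv2.imwrite(f'pics/{c}8.png',im[:,:,::-1])
a=cv2.imread('pics/top8.png')
cv2.imwrite('pics/t8.png',cv2.resize(a[240:340,90:270],None,fx=4.4,fy=4.4,interpolation=cv2.INTER_CUBIC))
a=cv2.imread('pics/scene8.png')
cv2.imwrite('pics/s8.png',cv2.resize(a[170:270,370:530],None,fx=5,fy=5,interpolation=cv2.INTER_CUBIC))
E
```

```text
time_s: 13.42
tcp_pos: [0.5678, 0.3714, 0.02]
eef_rot: [180.0, -40.1, -104.7]
contact_force: [0.8, -0.5, -1.1]
gripper_width: 0.0258
[ 56.3323  51.5206  12.0149  12.0732 -89.0488 -75.4642] [0.5678 0.3714 0.02  ] [ 2.6677 -0.7824  0.0528]
```

View pics/t8.png

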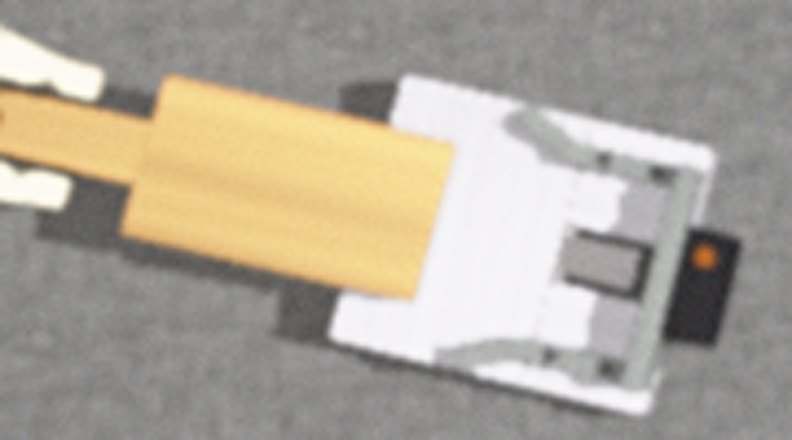

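View pics/s8.png

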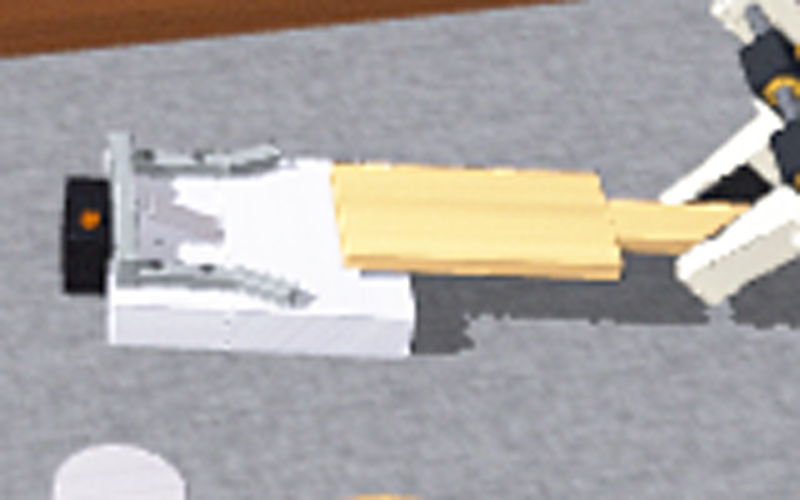

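View pics/wrist8.png

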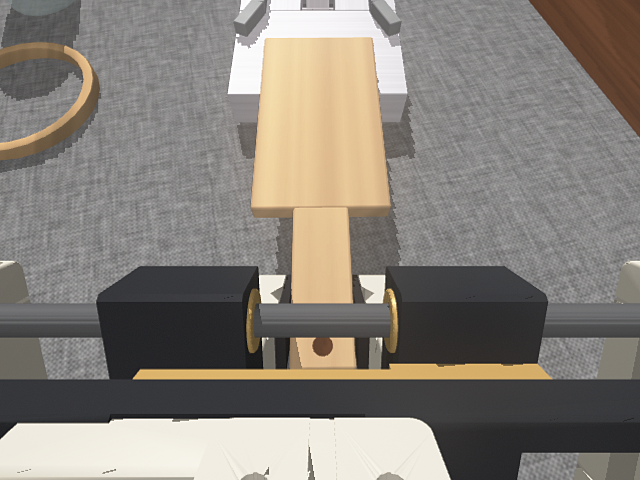

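```bash
python3 - <<'E'
from h import *
np.set_printoptions(precision=4,suppress=True)
U=lambda p:un(p,90,240,4.4)
c=[(167,75),(454,148),(413,300),(121,235)]
tb,yb,e=fit2(np.array([(-60,33),(60,33),(60,-33),(-60,-33)])/1e3,[ray('top',U(p),.0405) for p in c])
print('board',tb,yb,e)
a=np.radians(-103.8);R=np.array([[np.cos(a),-np.sin(a)],[np.sin(a),np.cos(a)]])
tt=np.array([.5236,.193])
print('in tray',R.T@(tb-tt))
s=r.get_state();d=np.load('board.npz');Rt=Ro.from_euler('xyz',s['eef_rot'],degrees=True).as_matrix()
Rb=Rt@d['Rr'];pb=s['tcp_pos']+Rt@d['tr'];print('pnp board',pb,Ro.from_matrix(Rb).as_euler('xyz',degrees=True),'in tray',R.T@(pb[:2]-tt))
for p in [(228,93),(408,94)]: print(R.T@(ray('wrist',p,.025)[:2]-tt))
E
```

```text
board [0.5444 0.2796] -103.99950165417572 0.0019320850969627434
in tray [-0.089  -0.0005]
pnp board [0.5442 0.2765 0.0277] [   0.3678    0.1419 -103.9557] in tray [-0.086  0.   ]
[-0.0582  0.0556]
[-0.0607 -0.0536]
```

Aligned (offset ≤0.5 mm, yaw −104.0° against −103.8°). I'll lower to just above the floor and slide in.

```bash
python3 -m inch '-0.0026 0 0.0031 0 0 0 0; 0 0 0 0 0 0 0; 0.0061 -0.0001 0.0051 0 0 0 0; 0.0061 -0.0001 0.0051 0 0 0 0; 0.0061 -0.0001 0.0051 0 0 0 0; 0.0061 -0.0001 0.0051 0 0 0 0'
python3 -m inch '0.0061 -0.0001 0.0051 0 0 0 0; 0.0061 -0.0001 0.0051 0 0 0 0; 0.0061 -0.0001 0.0051 0 0 0 0; 0 0 0 0 0 0 0'
python3 - <<'E'
from h import *
np.set_printoptions(precision=4,suppress=True)
s=r.get_state();print(s['joints'],s['tcp_pos'],s['moment'])
for c in ['wrist','top']:
    im=r.capture(c);cv2.imwrite(f'pics/{c}9.png',im[:,:,::-1])
a=cv2.imread('pics/top9.png')
cv2.imwrite('pics/t9.png',cv2.resize(a[240:340,90:270],None,fx=4.4,fy=4.4,interpolation=cv2.INTER_CUBIC))
E
```

```text
time_s: 14.07
tcp_pos: [0.56, 0.3395, 0.0164]
eef_rot: [180.0, -40.0, -104.8]
contact_force: [0.6, -0.5, -1.9]
gripper_width: 0.0255
time_s: 14.4
tcp_pos: [0.554, 0.3158, 0.0168]
eef_rot: [180.0, -40.1, -104.8]
contact_force: [-0.1, -0.0, -1.2]
gripper_width: 0.0255
[ 54.8609  47.8654   3.0356  12.9853 -83.5953 -75.6189] [0.554  0.3158 0.0168] [ 2.4449 -0.6405 -0.015 ]
```

View pics/t9.png

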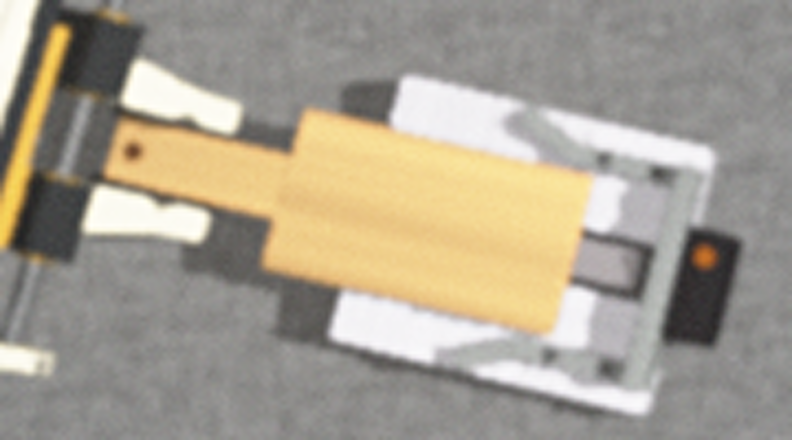

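View pics/wrist9.png

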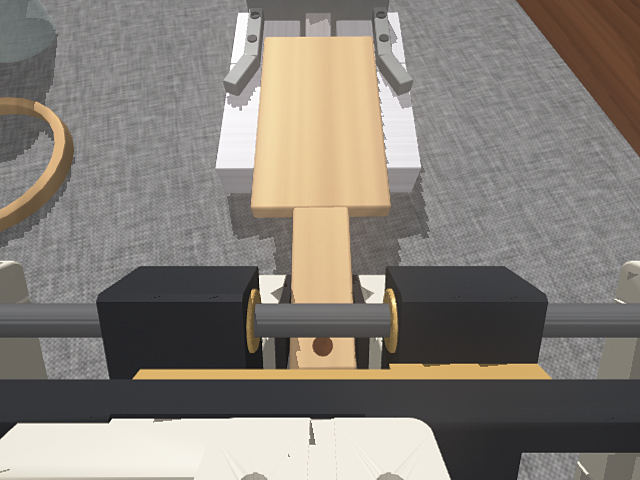

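The plate is between the guides and centred, with its leading edge at (317,37) in the wrist view just over the lever. I'll continue slowly and watch the force.

```bash
python3 -m inch '0.0036 -0.0001 0.0034 0 0 0 0; 0.0036 -0.0001 0.0034 0 0 0 0; 0.0036 -0.0001 0.0034 0 0 0 0; 0.0036 -0.0001 0.0034 0 0 0 0; 0.0038 -0.0001 0.0032 0 0 0 0'
python3 -m inch '0.0015 0 0.0013 0 0 0 0; 0.0015 0 0.0013 0 0 0 0; 0 0 0 0 0 0 0'
```

```text
time_s: 14.92
tcp_pos: [0.5484, 0.2929, 0.015]
eef_rot: [180.0, -40.0, -104.7]
contact_force: [-0.2, 1.3, -0.8]
gripper_width: 0.0255
time_s: 15.17
tcp_pos: [0.5475, 0.2892, 0.0151]
eef_rot: [180.0, -40.0, -104.7]
contact_force: [0.7, 0.2, -0.9]
gripper_width: 0.0256
```

```bash
python3 -m inch '0.0011 0 0.001 0 0 0 0; 0.0011 0 0.001 0 0 0 0; 0 0 0 0 0 0 0'
python3 -m inch '0.0011 0 0.001 0 0 0 0; 0.0008 0 0.0006 0 0 0 0; 0 0 0 0 0 0 0'
python3 - <<'E'
from h import *
im=r.capture('top');cv2.imwrite('pics/top10.png',im[:,:,::-1])
cv2.imwrite('pics/t10.png',cv2.resize(cv2.imread('pics/top10.png')[240:340,90:270],None,fx=4.4,fy=4.4,interpolation=cv2.INTER_CUBIC))
im=r.capture('wrist');cv2.imwrite('pics/wrist10.png',im[:,:,::-1])
E
```

```text
time_s: 15.42
tcp_pos: [0.5468, 0.2866, 0.0149]
eef_rot: [180.0, -40.0, -104.7]
contact_force: [1.0, -0.3, -1.0]
gripper_width: 0.0255
time_s: 15.67
tcp_pos: [0.5466, 0.2849, 0.015]
eef_rot: [-180.0, -39.9, -104.7]
contact_force: [0.4, 1.9, 0.3]
gripper_width: 0.0254
```

View pics/t10.png

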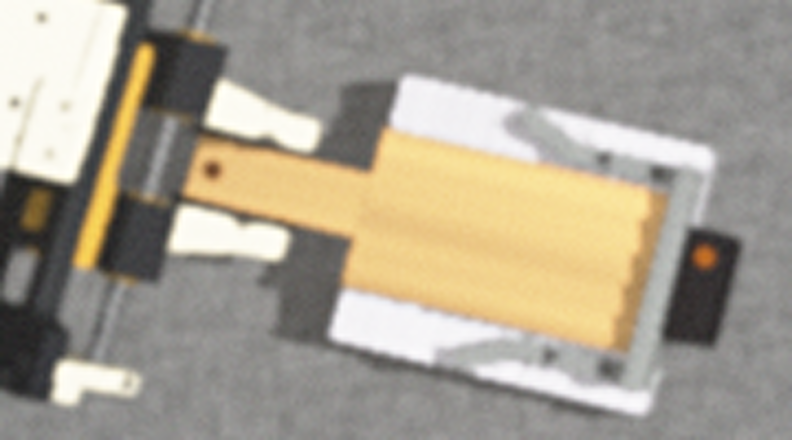

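View pics/wrist10.png

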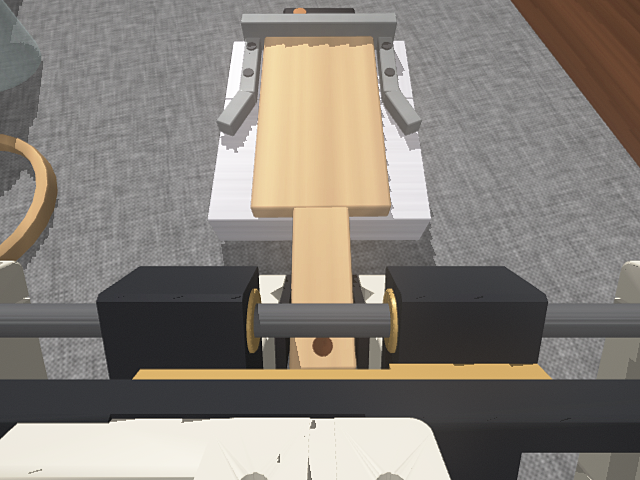

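The plate is at the stop wall (its front edge meets the wall face at about (319,37)), and the force is starting to rise. I'll press it home gently.

```bash
python3 -m inch '0.0008 0 0.0006 0 0 0 0; 0 0 0 0 0 0 0; 0 0 0 0 0 0 0'
python3 -m inch '0.0008 0 0.0006 0 0 0 0; 0 0 0 0 0 0 0; 0 0 0 0 0 0 0'
```

```text
time_s: 16.02
tcp_pos: [0.5467, 0.2848, 0.0151]
eef_rot: [-179.9, -39.9, -104.7]
contact_force: [1.5, 6.7, -0.1]
gripper_width: 0.0255
time_s: 16.27
tcp_pos: [0.5469, 0.2847, 0.0151]
eef_rot: [-179.9, -39.7, -104.7]
contact_force: [1.6, 8.9, -0.0]
gripper_width: 0.0254
```

```bash
python3 -m inch '-0.0005 0 0.0006 0 0 0 0; 0 0 0 0 0 0 0; 0 0 0 0 0 0 0'
python3 -c "
from plant import r
print(r.get_state()['moment'])"
```

```text
time_s: 16.52
tcp_pos: [0.5469, 0.2847, 0.0147]
eef_rot: [-179.9, -39.8, -104.7]
contact_force: [2.6, 8.4, 0.8]
gripper_width: 0.0255
[ 4.17649193 -0.9243834  -0.41594838]
```

Touching the floor and home. Release.

```bash
python3 -m inch '0 0 0 0 0 0 0.6; 0 0 0 0 0 0 0.6; 0 0 0 0 0 0 0.6; 0 0 0 0 0 0 0.6; 0 0 0 0 0 0 0.6; 0 0 0 0 0 0 0.6; 0 0 0 0 0 0 0.6; 0 0 0 0 0 0 0.6'
python3 - <<'E'
from h import *
for c in ['top','wrist','scene']:
    im=r.capture(c);cv2.imwrite(f'pics/{c}11.png',im[:,:,::-1])
cv2.imwrite('pics/t11.png',cv2.resize(cv2.imread('pics/top11.png')[240:340,90:270],None,fx=4.4,fy=4.4,interpolation=cv2.INTER_CUBIC))
E
```

```text
time_s: 17.18
tcp_pos: [0.5457, 0.2823, 0.0142]
eef_rot: [180.0, -40.0, -104.7]
contact_force: [-0.7, -0.3, 0.3]
gripper_width: 0.0527
```

View pics/t11.png

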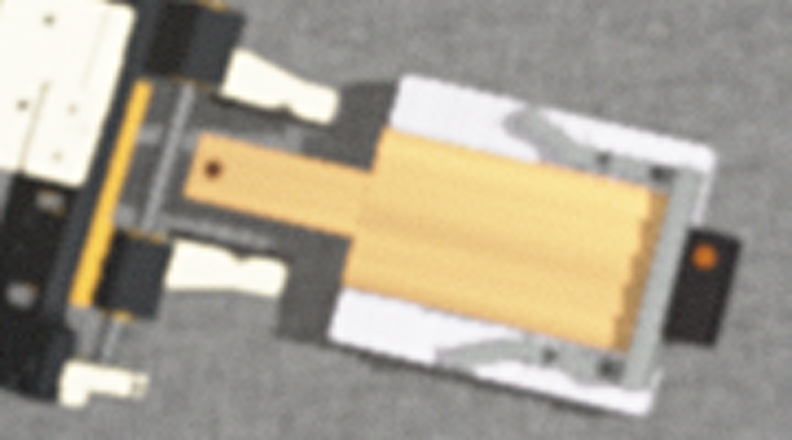

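View pics/wrist11.png

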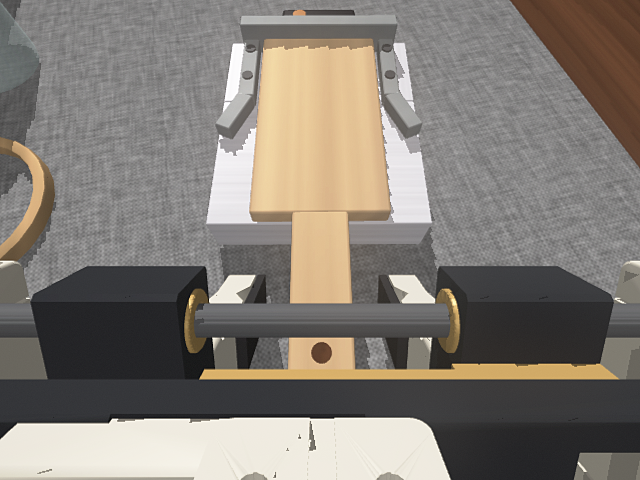

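Board released and unmoved (top-view corners identical). Retreat along the tool axis.

```bash
python3 -m inch '0 0 0 0 0 0 1; 0 0 0 0 0 0 1; 0 0 0 0 0 0 1; 0 0 0 0 0 0 1; 0 0 -0.005 0 0 0 1; 0 0 -0.01 0 0 0 1; 0 0 -0.02 0 0 0 1; 0 0 -0.03 0 0 0 1; 0 0 -0.03 0 0 0 1; 0 0 -0.03 0 0 0 1; 0 0 -0.02 0 0 0 1; 0 0 0 0 0 0 1; 0 0 0 0 0 0 1'
python3 - <<'E'
from h import *
for c in ['top','wrist','scene']:
    im=r.capture(c);cv2.imwrite(f'pics/{c}12.png',im[:,:,::-1])
cv2.imwrite('pics/t12.png',cv2.resize(cv2.imread('pics/top12.png')[240:340,90:270],None,fx=4.4,fy=4.4,interpolation=cv2.INTER_CUBIC))
cv2.imwrite('pics/s12.png',cv2.resize(cv2.imread('pics/scene12.png')[170:320,160:500],None,fx=2.3,fy=2.3,interpolation=cv2.INTER_CUBIC))
E
```

```text
time_s: 18.42
tcp_pos: [0.5698, 0.3741, 0.1265]
eef_rot: [-179.9, -39.9, -104.7]
contact_force: [0.2, -0.8, -0.4]
gripper_width: 0.0877
```

View pics/t12.png

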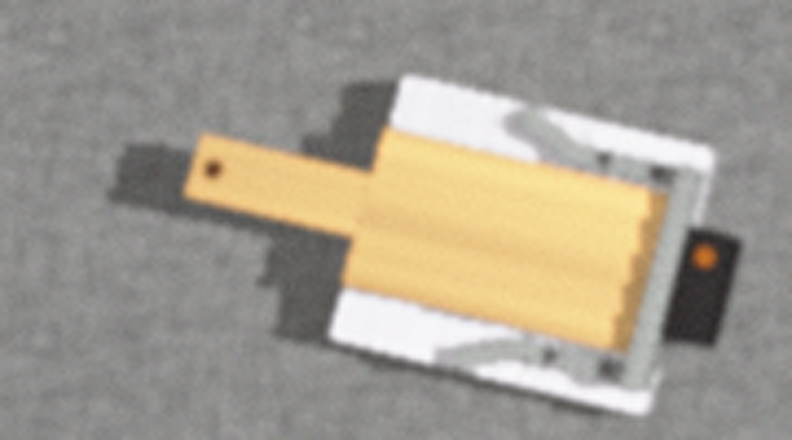

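View pics/s12.png

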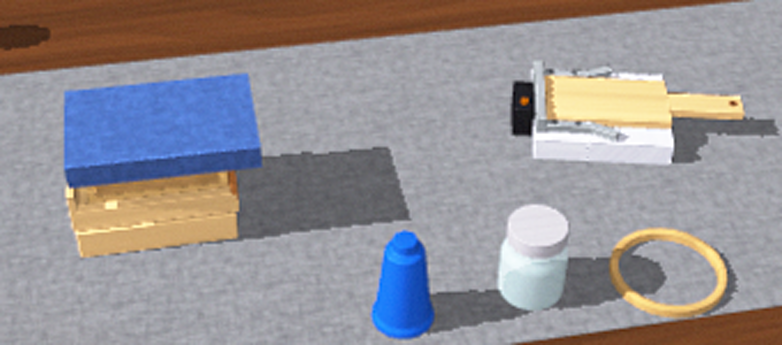

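View pics/wrist12.png

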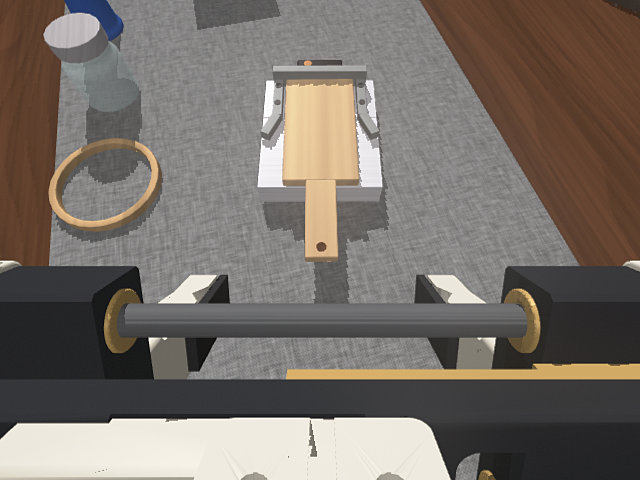

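```bash
python3 - <<'E'
from h import *
np.set_printoptions(precision=4,suppress=True)
U=lambda p:un(p,90,240,4.4)
a=np.radians(-103.8);R=np.array([[np.cos(a),-np.sin(a)],[np.sin(a),np.cos(a)]])
tt=np.array([.5236,.193])
T=[(403,75),(328,339)]
for p in T: print('tray edge',R.T@(ray('top',U(p),.025)[:2]-tt))
for p in [(387,128),(344,287)]: print('plate rear',R.T@(ray('top',U(p),.035)[:2]-tt))
for p in [(203,132),(184,197)]: print('handle tip',R.T@(ray('top',U(p),.035)[:2]-tt))
a=cv2.imread('pics/wrist12.png')[55:215,250:390]
cv2.imwrite('pics/w12c.png',cv2.resize(a,None,fx=4,fy=3.7,interpolation=cv2.INTER_CUBIC))
s=cv2.imread('pics/scene12.png')[180:250,370:500]
cv2.imwrite('pics/s12c.png',cv2.resize(s,None,fx=6,fy=6,interpolation=cv2.INTER_CUBIC))
E
```

```text
tray edge [-0.0607  0.055 ]
tray edge [-0.0619 -0.0548]
plate rear [-0.0588  0.0322]
plate rear [-0.0586 -0.0331]
handle tip [-0.1303  0.0139]
handle tip [-0.1305 -0.0129]
```

View pics/w12c.png

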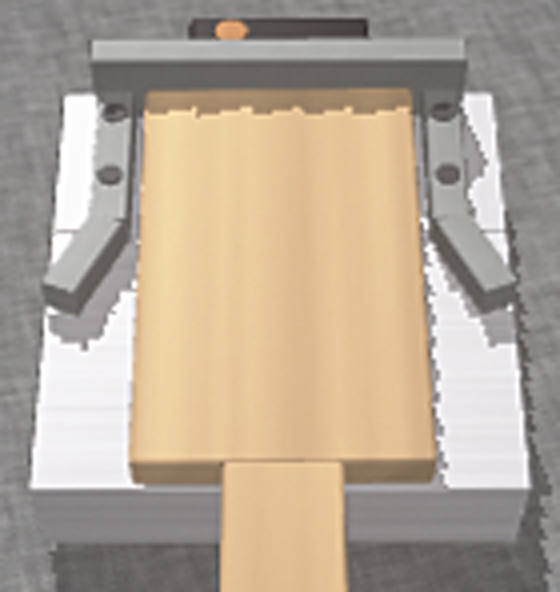

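View pics/s12c.png

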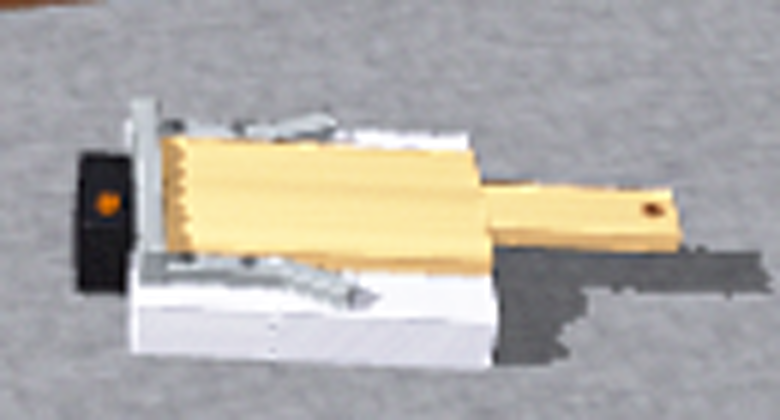

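The plate meets the stop with no visible gap: its rear edge is 2–3 mm inside the tray's edge and its origin at tray x ≈ +1 mm. It lies flat, straight and released, and the stack, cone, jar and hoop are in place. Handing in.

```bash
python3 - <<'E'
from plant import r
s=r.get_state();print(s['time_s'],s['contact_force'],abs(s['qd']).max())
print(r.close_job())
E
```

```text
18.5667 [ 0.04014678 -1.20317841 -0.23657666] 0.3186593880097921
the job is handed in; nothing more can be done
None
```

I drew the die board out from under the stack and slid it into the press tray, handle outwards. It is against the stop and released; the job was handed in at 18.6 s of the 48 s allowed.

**Drawing:** I took the handle with the tool leaning 40° and drew it level. The draw force peaked at about 13 N. The block, carton and book stayed stacked in the rack and settled down, as the later pictures show.

**Inserting:** I carried the board over the tray, lined it up to about 1 mm and 0.5°, and slid it in. It stopped moving against the stop wall with about 9 N of push. I then lowered it to the floor and let go.

**Last checks:**
- **Position:** The plate shows no gap at the stop in the wrist view. Its measured position puts its origin at about tray x +1 mm, centred within 1 mm. The calibration is only good to about 2 mm, so the rise in force at the stop is the better evidence that it is home.
- **Lever:** It lies under the flat board and cannot be seen or read, so I did not measure its angle directly.
- **Surroundings:** The stack stood in the rack, the thread cone, jar and hoop showed no sign of having moved, and the gripper was clear of everything.
- **Disagreement:** The wrist-camera pose fit put the board about 4 mm lower than the height known from the grip. I used the grip height instead, and the contact with the tray floor agreed with it.

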